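# Switch in the two paddle toggles under the guard of an engine test console

### The job

Make the engine test console ready: swing the barred guard fully open, push the two flat-paddle toggles in the row fully up the slope to on, and then swing the guard fully shut again and let go. Leave the ball-headed toggles as they are, and do not disturb the other things on the bench and console.

Things in the scene. Friction and masses are not known exactly. Their poses are not given: they have to be found in the camera images.
- console: Sloping switch console, fixed, 370 mm wide, low front facing -x. Origin at bench height under the middle of the toggle row; x level, away from the operator, y along the row, z up. The panel rises towards +x at 0.50 rad from level. A flat deck, 110 mm high, lies behind it (x = 82 to 172 mm).
- row_centre (a point): Middle of the line of the six toggle pivots (along console y, 48 mm apart, 90 mm above the bench, x = 0). Switch housings end 2 mm below the pivots, panel 22 mm below (square to it); housings reach 42 mm, panel 82 mm down the slope. Two steel posts (guard rests) stand at y = +-155 mm, 43 mm down the slope, 75 mm tall above the pivots (square to the panel).
- guard_hinge (a point): Middle of the guard's hinge line, which runs along the console's y axis; fixed to the console, 43 mm beyond the pivot line (+x) and 205 mm above the bench.
- guard (a joint): Angle of the guard, a frame of dark steel bars over the toggles, 310 mm wide, 135 mm hinge to front bar. 0 = shut (may start up to 0.12 ajar; parallel to panel, 80 mm off the pivots, free edge to the operator); grows as it is raised; 1.50 = open, at its stop, still leaning over the toggles: a tool pointing straight down there strikes it, lean the wrist 0.4 to 0.7 rad to the operator. Stiff, stays where left.
- guard_handle (a point): Centre of the guard's handle: black round cross-bar, 30 mm long (console y), 22 mm diameter, on a 12 mm stem 37 mm out from the front bar. Moves on a 172 mm arc about guard_hinge: 122 mm above the bench shut, 350 mm open; in line with hinge and guard, needs 3 to 7 N. Pinched on its two end faces (along y), it can pivot between the fingers.
- paddle_a (a joint): Angle of a steel toggle with a flat paddle head, 32 mm wide along the row, 34 mm long, 9 mm thick. 0 = off, leaning down the slope to the operator (0.95 rad from vertical); 0.90 = on, pushed up the slope to its stop (nearly upright, 0.05 rad from vertical, still leaning to the operator). Stays where left; moves at about 2 N at the head. Its place in the row varies; starts off.
- paddle_a_head (a point): Point in the head of that toggle, on the lever's axis, 55 mm from its pivot; the lever ends 72 mm from the pivot. Moves with the lever.
- paddle_b (a joint): Angle of a steel toggle with a flat paddle head, 32 mm wide along the row, 34 mm long, 9 mm thick. 0 = off, leaning down the slope to the operator (0.95 rad from vertical); 0.90 = on, pushed up the slope to its stop (nearly upright, 0.05 rad from vertical, still leaning to the operator). Stays where left; moves at about 2 N at the head. Its place in the row varies; starts off.
- paddle_b_head (a point): Point in the head of that toggle, on the lever's axis, 55 mm from its pivot; the lever ends 72 mm from the pivot. Moves with the lever.
- knob_a (a joint): Angle of a steel toggle with a round ball head, 22 mm in diameter. 0 = off, leaning down the slope to the operator (0.95 rad from vertical); 0.90 = on, pushed up the slope to its stop (nearly upright, 0.05 rad from vertical, still leaning to the operator). Stays where left; moves at about 2 N at the head. Its place in the row varies; starts either off or on.
- knob_a_head (a point): Point in the head of that toggle, on the lever's axis, 55 mm from its pivot; the lever ends 72 mm from the pivot. Moves with the lever.
- knob_b (a joint): Angle of a steel toggle with a round ball head, 22 mm in diameter. 0 = off, leaning down the slope to the operator (0.95 rad from vertical); 0.90 = on, pushed up the slope to its stop (nearly upright, 0.05 rad from vertical, still leaning to the operator). Stays where left; moves at about 2 N at the head. Its place in the row varies; starts either off or on.
- knob_b_head (a point): Point in the head of that toggle, on the lever's axis, 55 mm from its pivot; the lever ends 72 mm from the pivot. Moves with the lever.
- knob_c (a joint): Angle of a steel toggle with a round ball head, 22 mm in diameter. 0 = off, leaning down the slope to the operator (0.95 rad from vertical); 0.90 = on, pushed up the slope to its stop (nearly upright, 0.05 rad from vertical, still leaning to the operator). Stays where left; moves at about 2 N at the head. Its place in the row varies; starts either off or on.
- knob_c_head (a point): Point in the head of that toggle, on the lever's axis, 55 mm from its pivot; the lever ends 72 mm from the pivot. Moves with the lever.
- knob_d (a joint): Angle of a steel toggle with a round ball head, 22 mm in diameter. 0 = off, leaning down the slope to the operator (0.95 rad from vertical); 0.90 = on, pushed up the slope to its stop (nearly upright, 0.05 rad from vertical, still leaning to the operator). Stays where left; moves at about 2 N at the head. Its place in the row varies; starts either off or on.
- knob_d_head (a point): Point in the head of that toggle, on the lever's axis, 55 mm from its pivot; the lever ends 72 mm from the pivot. Moves with the lever.
- bearing: Bystander: steel bearing ring, 52 mm across, 16 mm thick, on the console's flat rear deck. Origin at the centre of its underside.
- plug_socket: Bystander: upright steel plug socket, 26 mm across, 65 mm tall, on the console's flat rear deck. Origin at the centre of its underside.
- spanner: Bystander: spanner, 170 mm long, lying on the bench in front of the console, left. Origin under its middle.
- driver: Bystander: screwdriver, 180 mm long, lying on the bench in front of the console, right. Origin under its middle.
- gauge_case: Bystander: flat grey case 110 x 60 x 22 mm on the bench, right of the console. Origin at the centre of its underside.
- oil_can: Bystander: grey bottle, 60 mm across, 150 mm tall, left of the console. Origin at the centre of its underside.
- piston: Bystander: aluminium piston, 52 mm across, 55 mm tall, right of the console. Origin at the centre of its underside.

How it is judged:
On the way, in this order (a step that is already met when the one before it is completed fails the run):
1. the guard is swung open (beyond 1.25 rad) (value of joint guard above 1.25 rad), for 0.2 s.
2. both paddle toggles are pushed on (beyond 0.78 rad) while the guard is open (beyond 1.15 rad) (value of joint each of paddle_a, paddle_b above 0.78 rad and value of joint guard above 1.15 rad), for 0.2 s.
At the end, for the whole second after the job is handed in: Both paddle toggles stand on (joint beyond 0.78 of 0.90 rad), every ball-headed toggle is within 10 mm of its starting place, the guard is shut (below 0.12 rad) and at rest, and no bystander is more than 25 mm from its starting place (value of joint each of paddle_a, paddle_b above 0.78 rad and distance of each of knob_a_head, knob_b_head, knob_c_head, knob_d_head from where it was at the start of the episode below 0.01 m and distance of each of bearing, plug_socket, spanner, driver, gauge_case, oil_can, piston from where it was at the start of the episode below 0.025 m and value of joint guard below 0.12 rad and velocity of joint guard between -0.05 and 0.05 rad/s); the robot touches nothing.
It fails at once if a ball-headed toggle is moved by more than 10 mm at its head (distance of any of knob_a_head, knob_b_head, knob_c_head, knob_d_head from where it was at the start of the episode above 0.01 m).
It fails at once if a bystander is moved by more than 25 mm (distance of any of bearing, plug_socket, spanner, driver, gauge_case, oil_can, piston from where it was at the start of the episode above 0.025 m).
It also fails if it takes over 72 s, if anything falls off the work surface, if the arm or the gripper's body presses on something with over 40 N, if the wrist force passes 120 N, or if a joint passes its speed limit or range.

### The arm

A 6-joint arm with a two-finger parallel gripper is mounted at the origin on the work surface. World frame = base frame: x ahead of the robot, y to its left, z up, the work surface at z = 0. Lengths are in m, angles in rad, forces in N, time in s.
With the tool pointing down it reaches from about 0.425 to 0.95 m from the base axis. Payload 3.5 kg.
Tool frame: the origin (TCP) lies at the very end of the fingers, on their centre line; the grasp point (between the pads) lies 19 mm behind it; z points along the fingers, y is the direction in which the jaws open and shut (so a half turn about z gives the same grasp; the last joint's range is limited). The gripper opens to 85 mm and grips with 20 to 120 N. Pads are 22 mm wide; open, the fingers measure 114 mm over their backs; the gripper's body (76 mm by 85 mm) begins 54 mm behind the grasp point. The pads swing forward as they close: fully open they stand 13 mm farther back than shut.
Start: joints at [1.145, 0.286, 1.577, -0, 1.279, -0.15], TCP at [0.184, 0.649, 0.231] pointing down, gripper open.
Joint ranges: [-2.77, 2.77], [-0.9, 2.22], [0.21, 2.48], [-1.53, 4.67], [0.24, 2.81], [-2.84, 2.84]. Speed limits (rad/s): [2.79, 2.79, 3.14, 3.14, 3.14, 3.14].

### API

Orientations are given as a unit quaternion [x, y, z, w].
In Python, from plant import ctrl gives the robot as it stands. The module is installed in compiled form; this text tells all that it offers.
- The arm moves only by the tool servo_tool, never from a script. Its argument "increments" is text: rows parted by semicolons, each of 7 numbers parted by spaces: the turn, a rotation vector about the tool's x, y, z in rad, then the shift along the tool's x, y, z in cm, then the finger opening in cm, from 0 to 8.54. In form: ax ay az dx dy dz claw; .... A call has 1 to 10 rows; each row is the pose to reach, as a shift and turn from the pose commanded when the call began, along the tool's axes at that moment; what a row does not reach only later rows make up. A row lasts 1/12 s, in which the tool goes at most 41.7 mm and 7.16 degrees, less where a joint would pass 70% of its speed; a pose out of reach is approached as far as the arm can. A call with a gripper value outside its range is refused whole. The fingers move at their own pace and stop on an object; "grip_force" is the grip in N (left out, the last holds). Time passes only in rows, so rows that repeat a pose let the fingers close. It gives the time, the measured TCP pose, the force and the opening at its end, in the units of the state.
- ctrl.get_state(): the state, without advancing time (a new reading comes with each control period).
- ctrl.read_camera(name): name is "scene" or "top" or "wrist"; returns (picture, depth): 480x640x3 uint8, red, green, blue; 480x640 float32, m along the optical axis (not along the pixel's ray), 0 where there is no reading.
- ctrl.camera_info(name): a dict with "camera_matrix" (3x3 intrinsics, pixels), "world_to_cam" (4x4, takes a point from world to camera coordinates). Camera axes: x right, y down, z forward; pixel columns grow to the right and rows downward; lengths in m; the calibration is good to about 2 mm. A picture is of the moment at which its call begins: read the wrist's pose just before it. camera_info takes no time and is no camera call; for the wrist camera it gives the pose at the moment of the call.
- ctrl.sign_off(): hands the job in, once; it reports no verdict.
The state is a dict: "time": time; "qpos": joint angles; "dq": joint speeds; "joint_efforts": joint torques, N m; "eef_pos": TCP position; "tcp_rot": TCP orientation; "contact_force": force on the tool from outside, world axes, zero at the start; "wrist_torque": the same for the moment, N m; "opening": opening from 0.0 (shut) to 1.0 (fully open).
Only numpy, scipy, OpenCV 4.12 (cv2) and the standard library are available. Lean on these libraries where they do the work, as an engineer would, in place of code of your own. Each camera call takes 0.05 s, during which the arm holds its last target.

## Working session

There is one attempt and no reset: what is moved stays moved. The work goes in short steps, Python scripts to look and compute and a tool call to move; the robot and the scene stay as the last step left them, time stands still between calls to the robot, and variables do not carry over. Pictures are saved under pics/ and viewed, and the job is handed in when it is done.

Besides the shell and the picture viewer there is one more tool, called by a JSON object that holds its "name" and its "arguments", one argument or row to a line. servo_tool: Moves the arm, as the interface text tells. Its arguments: {"type":"object","properties":{"increments":{"type":"string"},"grip_force":{"type":"number"}},"required":["increments"]}

```bash
mkdir -p pics
cat > h.py <<'E'
import numpy as np, cv2
from plant import ctrl
from scipy.spatial.transform import Rotation as R
def snap(n,f):
    p,d=ctrl.read_camera(n); cv2.imwrite('pics/'+f,p[:,:,::-1]); np.save('pics/'+f[:-4]+'_d.npy',d); return p,d
def pts(n,d):
    i=ctrl.camera_info(n);K=np.array(i['camera_matrix']);T=np.linalg.inv(np.array(i['world_to_cam']))
    v,u=np.mgrid[:480,:640]; P=np.stack([(u-K[0,2])/K[0,0]*d,(v-K[1,2])/K[1,1]*d,d],-1)
    return P@T[:3,:3].T+T[:3,3]
E
python3 - <<'E'
from h import *
s=ctrl.get_state();print(s)
for n in['scene','top']:
    p,d=snap(n,n+'0.png'); i=ctrl.camera_info(n); print(n,i); np.save('pics/'+n+'0_P.npy',pts(n,d))
E
```

```text
{'time': 0.0, 'qpos': array([ 1.14501356e+00,  2.87215970e-01,  1.57818089e+00,  1.46879905e-05,
        1.27860355e+00, -1.49965776e-01]), 'dq': array([ 0.0013532 , -0.00035851, -0.00121979, -0.00117467, -0.0006238 ,
        0.00011408]), 'joint_efforts': array([ 4.50003208e-04, -4.05978978e+01, -2.92627019e+01, -1.05155859e-04,
        5.78315565e-03,  2.02083709e-05]), 'eef_pos': array([0.18349528, 0.64889495, 0.22991154]), 'tcp_rot': array([ 1.37473774e-01,  9.90504675e-01, -1.15233849e-03, -3.48538408e-04]), 'contact_force': array([ 1.10870034, -0.90610119, -0.44982983]), 'wrist_torque': array([ 0.01149231,  0.01141403, -0.01268081]), 'opening': 0.9966742865642702}
scene {'camera_matrix': array([[525.48937699,   0.        , 319.03694336],
       [  0.        , 525.48937699, 239.8533608 ],
       [  0.        ,   0.        ,   1.        ]]), 'world_to_cam': array([[ 0.57165203,  0.82019277,  0.02231103, -0.4080715 ],
       [ 0.54000413, -0.35561713, -0.76284467, -0.20897934],
       [-0.6177455 ,  0.44812975, -0.64619674,  1.38407027],
       [ 0.        ,  0.        ,  0.        ,  1.        ]])}
top {'camera_matrix': array([[444.86251845,   0.        , 317.83558063],
       [  0.        , 444.86251845, 233.44481412],
       [  0.        ,   0.        ,   1.        ]]), 'world_to_cam': array([[-0.02876673, -0.99954307,  0.00928094,  0.03889993],
       [-0.99173546,  0.02737818, -0.12534436,  0.62587648],
       [ 0.12503299, -0.01280998, -0.99206988,  1.0314934 ],
       [ 0.        ,  0.        ,  0.        ,  1.        ]])}
```

View pics/scene0.png

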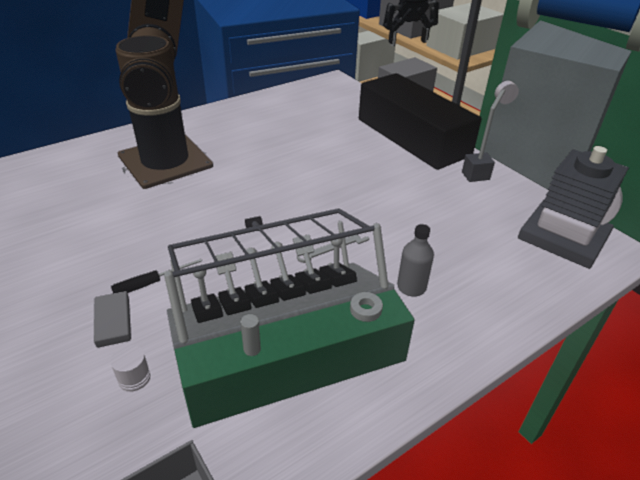

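View pics/top0.png

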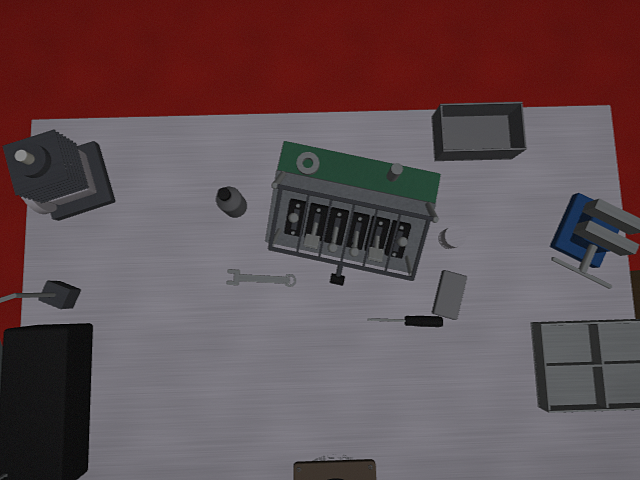

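Run:
```python
import cv2,numpy as np
a=cv2.imread('pics/scene0.png')[190:350,150:410];cv2.imwrite('pics/s0z.png',cv2.resize(a,None,fx=3,fy=3,interpolation=2))
a=cv2.imread('pics/top0.png');b=a[130:300,250:450];cv2.imwrite('pics/t0z.png',cv2.resize(b,None,fx=3.5,fy=3.5,interpolation=2))
P=np.load('pics/top0_P.npy')
h=cv2.cvtColor(a,cv2.COLOR_BGR2HSV)
m=(h[...,0]>50)&(h[...,0]<85)&(h[...,1]>90)
m[:, :200]=0; m[:,500:]=0
m&=abs(P[...,2]-.11)<.006
print(m.sum(),np.median(P[m],0))
r=cv2.minAreaRect(P[m][:,:2].astype(np.float32));print(r,cv2.boxPoints(r))
# handle: black blob
v,u=np.where((h[...,2]<45)); k=(u>320)&(u<350)&(v>268)&(v<290)
v,u=v[k],u[k];print(u.mean(),v.mean(),len(u));print(np.median(P[v,u],0))
for (u,v) in [(309,162),(395,175)]: print(P[v,u])
```

```text
4113 [ 0.7545551  -0.08315029  0.11069258]
((0.7584655284881592, -0.0758449137210846), (0.367057204246521, 0.07090616226196289), 76.23161315917969) [[ 0.6803518  -0.24566221]
 [ 0.74922055 -0.2625377 ]
 [ 0.83657926  0.09397238]
 [ 0.7677105   0.11084786]]
336.9140625 278.765625 128
[ 0.51388532 -0.01527668  0.14914673]
[0.78335845 0.03765786 0.11006867]
[ 0.73267318 -0.14685348  0.16831637]
```

View pics/s0z.png

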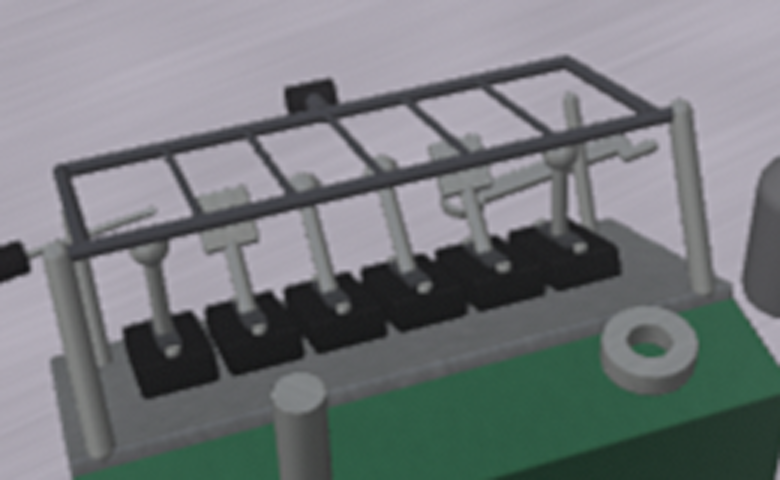

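View pics/t0z.png

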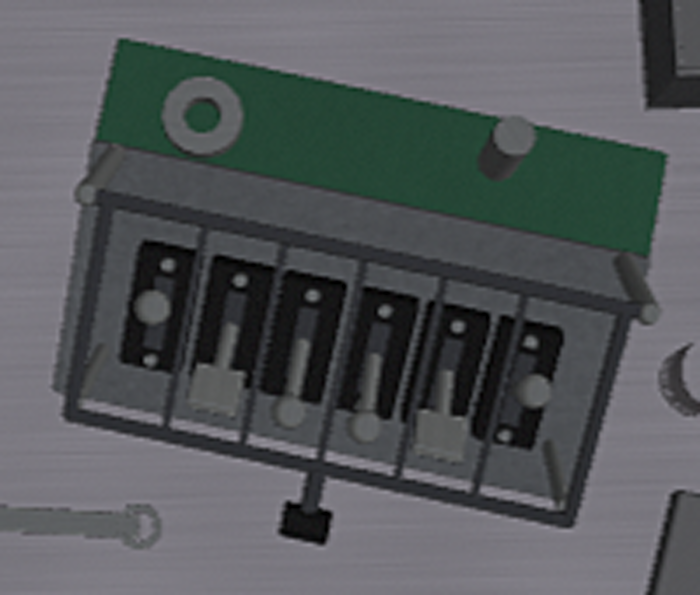

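```bash
cat >> h.py <<'E'
def ray(n,u,v):
    i=ctrl.camera_info(n);K=np.array(i['camera_matrix']);T=np.linalg.inv(np.array(i['world_to_cam']))
    d=T[:3,:3]@np.linalg.solve(K,[u,v,1.]); return T[:3,3],d/np.linalg.norm(d)
def tri(rs):
    A=sum(np.eye(3)-np.outer(d,d) for o,d in rs); b=sum((np.eye(3)-np.outer(d,d))@o for o,d in rs)
    p=np.linalg.solve(A,b); return p,[np.linalg.norm(np.cross(p-o,d))*1e3 for o,d in rs]
YAW=-0.240; O=np.array([0.626,-0.043,0]); CX=np.array([np.cos(YAW),np.sin(YAW),0]); CY=np.array([-np.sin(YAW),np.cos(YAW),0])
def c2w(x,y,z): return O+(CX*x+CY*y)/1e3+[0,0,z/1e3]
def w2c(p): p=np.asarray(p)-O; return np.array([p@CX,p@CY,p[2]])*1e3
def proj(n,p):
    i=ctrl.camera_info(n); q=np.array(i['world_to_cam'])@np.r_[p,1]; q=np.array(i['camera_matrix'])@q[:3]; return q[:2]/q[2]
E
python3 - <<'E'
from h import *
def dark(f,box,th):
    a=cv2.imread(f); u0,u1,v0,v1=box; m=(a[v0:v1,u0:u1].max(2)<th).astype(np.uint8)
    n,l,st,c=cv2.connectedComponentsWithStats(m); k=1+np.argmax(st[1:,4]); print(st[k],c[k]+[u0,v0]); return c[k]+[u0,v0]
a=dark('pics/top0.png',(322,352,268,292),40); b=dark('pics/scene0.png',(240,265,212,227),40)
p,e=tri([ray('top',*a),ray('scene',*b)]); print(p,e,w2c(p))
# back edge of deck fit
P=np.load('pics/top0_P.npy'); D=np.load('pics/top0_d.npy')
# knob heads on, predicted
T=cv2.imread('pics/top0.png'); S=cv2.imread('pics/scene0.png')
for k in range(6):
    y=120-48*k; on=k in(0,5); be=.05 if on else .95
    q=c2w(-60*np.sin(be),y,90+60*np.cos(be))
    for n,im in(('top',T),('scene',S)):
        u=proj(n,q); cv2.circle(im,(int(round(u[0])),int(round(u[1]))),1,(0,0,255),-1)
for q in [c2w(82,-185,110),c2w(172,-185,110),c2w(172,185,110),c2w(82,185,110)]+[c2w(43,y,205) for y in(-155,155)]:
    for n,im in(('top',T),('scene',S)):
        u=proj(n,q); cv2.circle(im,(int(round(u[0])),int(round(u[1]))),1,(0,255,255),-1)
cv2.imwrite('pics/chk.png',np.vstack([cv2.resize(T[135:285,260:445],None,fx=2,fy=2),cv2.resize(S[205:355,170:355],None,fx=2,fy=2)]))
cv2.imwrite('pics/chk.png',np.hstack([cv2.resize(T[135:285,260:445],None,fx=2.1,fy=2.1),cv2.resize(S[205:355,165:350],None,fx=2.1,fy=2.1)]))
E
```

```text
[  8   5  15  12 119] [336.85714286 279.16806723]
[ 6  8  5  7 10] [247.2 223.7]
[ 0.51187341 -0.01948048  0.1367819 ] [np.float64(4.284622054205344), np.float64(4.284622054205369)] [-116.44614084   -4.28279087  136.78189941]
```

View pics/chk.png

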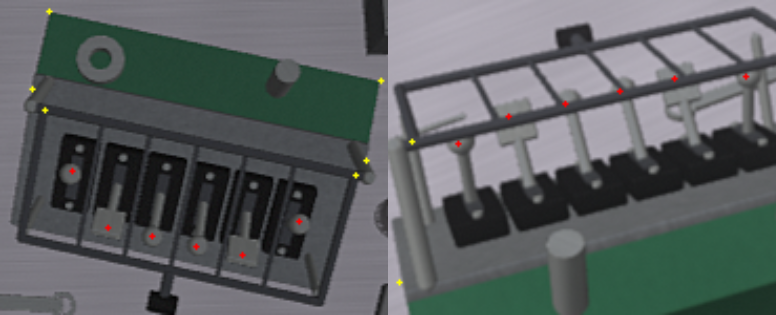

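Run:
```python
from h import *
a=cv2.imread('pics/scene0.png')[212:235,240:268].max(2)
for th in(50,60):
  m=(a[:16]<th).astype(np.uint8); n,l,st,c=cv2.connectedComponentsWithStats(m); k=1+np.argmax(st[1:,4]); b=c[k]+[240,212]; print(st[k],b)
  p,e=tri([ray('top',336.9,279.1),ray('scene',*b)]); print(p,e,w2c(p))
print(proj('scene',c2w(-115.5,0,138)),proj('top',c2w(-115.5,0,138)))
p=c2w(-115.5,0,138); s=ctrl.get_state(); print(p,s['eef_pos'],R.from_quat(s['tcp_rot']).as_matrix())
```

```text
[ 5  5 17 11 88] [252.56818182 221.42045455]
[ 0.51422617 -0.01490861  0.14151523] [np.float64(0.7011404113731603), np.float64(0.7011404113731633)] [-115.24756139    0.71729795  141.51523447]
[  5   5  17  11 101] [252.61386139 221.41584158]
[ 0.51424592 -0.0148714   0.14152171] [np.float64(0.7430091458757836), np.float64(0.7430091458758695)] [-115.23722299    0.75813884  141.52171205]
[251.88540439 222.92553912] [336.82550686 279.17714577]
[ 0.51381046 -0.01554535  0.138     ] [0.18351038 0.64893482 0.2300482 ] [[-9.62213967e-01  2.72292856e-01 -9.39483691e-04]
 [ 2.72294247e-01  9.62211908e-01 -2.02162224e-03]
 [ 3.53509100e-04 -2.20104916e-03 -9.99997515e-01]]
```

{"name": "servo_tool", "arguments": {
  "increments": "0 0 0 -1 -1.1 -0.2 8;0 0 0 -3 -3.3 -0.6 7;0 0 0 -5.5 -6 -1.2 6;0 0 0 -8 -8.8 -1.8 5;0 0 0 -10.5 -11.5 -2.4 5;0 0 0 -13 -14.3 -3 5;0 0 0 -15.5 -17 -3.5 5;0 0 0 -18 -19.8 -4 5;0 0 0 -20.5 -22.5 -4 5;0 0 0 -23 -25.3 -4 5"
}}

```text
time: 0.93
eef_pos: [0.3365, 0.3418, 0.2714]
tcp_rot: [0.137, 0.991, 0.0, 0.0]
contact_force: [-0.4, 0.2, -0.2]
opening: 0.585
```

```bash
cat >> h.py <<'E'
def go(x,y,z,lean):
    """console TCP target mm, lean rad -> tool-frame turn and shift (cm) from current measured pose"""
    s=ctrl.get_state(); M=R.from_quat(s['tcp_rot']).as_matrix(); p=s['eef_pos']
    zt=CX*np.sin(lean)+np.array([0,0,-np.cos(lean)]); yt=CY; xt=np.cross(yt,zt)
    G=np.stack([xt,yt,zt],1)
    rv=R.from_matrix(M.T@G).as_rotvec(); d=M.T@(c2w(x,y,z)-p)*100
    return np.round(rv,3),np.round(d,2)
def st():
    s=ctrl.get_state(); M=R.from_quat(s['tcp_rot']).as_matrix()
    print('t',round(s['time'],2),'c',np.round(w2c(s['eef_pos']),1),'lean',round(np.arctan2(M[:,2]@CX,-M[2,2]),3),'F',np.round(s['contact_force'],1),'op',round(s['opening'],3),'q',np.round(s['qpos'],2))
E
python3 -c "
from h import *
st(); print(go(-115.3,.5,250,0))"
```

```text
t 0.93 c [-372.7  305.   271.4] lean 0.0 F [-0.4  0.2 -0.2] op 0.585 q [ 0.58 -0.19  2.   -0.    1.33 -0.71]
(array([ 0.   ,  0.   , -0.035]), array([-26.79, -29.53,   2.14]))
```

{"name": "servo_tool", "arguments": {
  "increments": "0 0 -0.01 -2.5 -2.8 0.2 5;0 0 -0.02 -5 -5.5 0.4 5;0 0 -0.035 -8 -8.8 0.6 5;0 0 -0.035 -11 -12.1 0.8 5;0 0 -0.035 -14 -15.4 1 5;0 0 -0.035 -17 -18.7 1.2 5;0 0 -0.035 -20 -22 1.4 5;0 0 -0.035 -23 -25.3 1.6 5;0 0 -0.035 -25.5 -28.1 1.8 5;0 0 -0.035 -26.8 -29.5 2 5"
}}

```text
time: 1.77
eef_pos: [0.5143, -0.0163, 0.251]
tcp_rot: [0.121, 0.993, -0.0, 0.0]
contact_force: [-0.1, 1.0, -0.3]
opening: 0.582
```

{"name": "servo_tool", "arguments": {
  "increments": "0 0 0 0 0 0 5;0 0 0 0 0 0 5"
}}

```text
time: 1.93
eef_pos: [0.5137, -0.0149, 0.2504]
tcp_rot: [0.122, 0.993, 0.0, -0.001]
contact_force: [-0.2, 0.5, -0.2]
opening: 0.586
```

```bash
python3 -c "
from h import *
st(); print(go(-115.3,.5,128,0)); snap('wrist','w1.png')"
```

```text
t 1.93 c [-115.8    0.6  250.4] lean -0.002 F [-0.2  0.5 -0.2] op 0.586 q [-0.23 -0.09  1.95  0.    1.29 -1.55]
(array([ 0.   , -0.002, -0.004]), array([-0.07, -0.02, 12.24]))
```

View pics/w1.png

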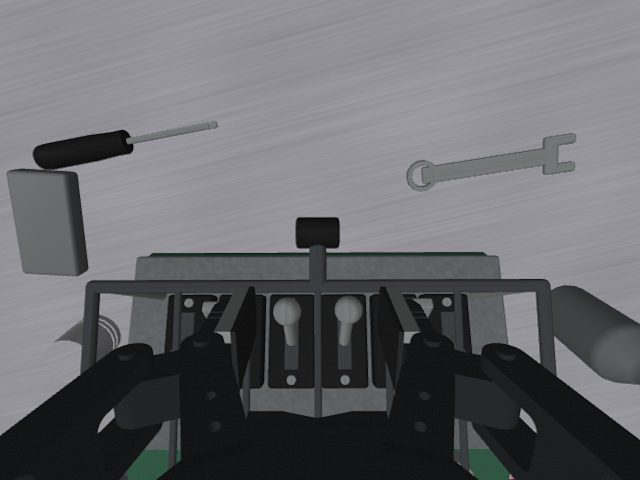

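{"name": "servo_tool", "arguments": {
  "increments": "0 0 0 0 0 2.5 5;0 0 0 0 0 5.5 5;0 0 0 0 0 8.5 5;0 0 0 0 0 11 5;0 0 0 0 0 12.4 5;0 0 0 0 0 12.4 5",
  "grip_force": 30
}}

```text
time: 2.48
eef_pos: [0.5102, -0.0112, 0.1232]
tcp_rot: [0.119, 0.993, 0.001, -0.004]
contact_force: [-0.0, -0.4, 0.1]
opening: 0.584
```

{"name": "servo_tool", "arguments": {
  "increments": "0 0 0 0 0 0 2;0 0 0 0 0 0 2;0 0 0 0 0 0 2;0 0 0 0 0 0 2;0 0 0 0 0 0 2;0 0 0 0 0 0 2"
}}

```text
time: 2.98
eef_pos: [0.5132, -0.0144, 0.1283]
tcp_rot: [0.119, 0.993, -0.002, -0.0]
contact_force: [-2.6, -5.2, -3.7]
opening: 0.348
```

```bash
python3 -c "
from h import *
st(); snap('wrist','w2.png')"
```

```text
t 2.98 c [-116.4    1.   128.3] lean -0.0 F [-2.6 -5.2 -3.7] op 0.348 q [-0.22  0.04  2.05 -0.    1.05 -1.55]
```

View pics/w2.png

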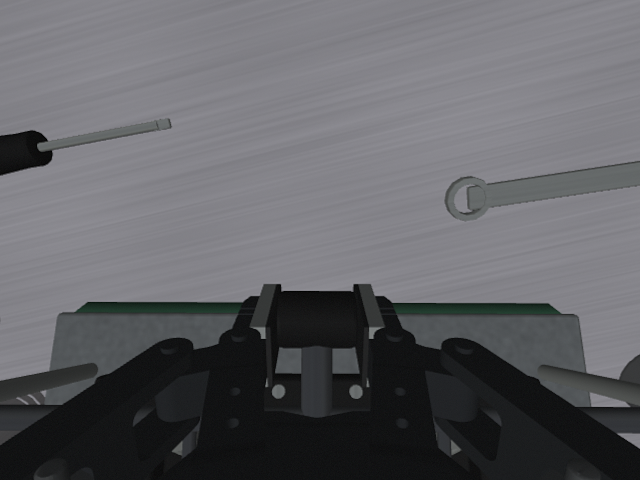

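```bash
python3 -c "
import numpy as np
h=lambda t:np.array([43-172*np.cos(.5-t),205-172*np.sin(.5-t)])
for a,b in((.115,.6),(.6,1.1),(1.1,1.5)):
  for t in np.linspace(a,b,11)[1:]:
    d=(h(t)-h(a))/10; print(round(t,3),'0 0 0 %.2f 0 %.2f 2;'%(-d[0],-d[1]))
"
```

```text
0.164 0 0 0 0.29 0 -0.78 2;
0.212 0 0 0 0.55 0 -1.57 2;
0.26 0 0 0 0.77 0 -2.38 2;
0.309 0 0 0 0.95 0 -3.19 2;
0.358 0 0 0 1.08 0 -4.02 2;
0.406 0 0 0 1.18 0 -4.85 2;
0.454 0 0 0 1.24 0 -5.68 2;
0.503 0 0 0 1.26 0 -6.51 2;
0.552 0 0 0 1.24 0 -7.35 2;
0.6 0 0 0 1.17 0 -8.18 2;
0.65 0 0 0 -0.11 0 -0.85 2;
0.7 0 0 0 -0.26 0 -1.70 2;
0.75 0 0 0 -0.45 0 -2.54 2;
0.8 0 0 0 -0.68 0 -3.37 2;
0.85 0 0 0 -0.96 0 -4.18 2;
0.9 0 0 0 -1.27 0 -4.98 2;
0.95 0 0 0 -1.63 0 -5.76 2;
1.0 0 0 0 -2.02 0 -6.53 2;
1.05 0 0 0 -2.45 0 -7.27 2;
1.1 0 0 0 -2.92 0 -7.99 2;
1.14 0 0 0 -0.40 0 -0.56 2;
1.18 0 0 0 -0.82 0 -1.10 2;
1.22 0 0 0 -1.26 0 -1.63 2;
1.26 0 0 0 -1.73 0 -2.14 2;
1.3 0 0 0 -2.21 0 -2.63 2;
1.34 0 0 0 -2.72 0 -3.10 2;
1.38 0 0 0 -3.24 0 -3.54 2;
1.42 0 0 0 -3.78 0 -3.97 2;
1.46 0 0 0 -4.33 0 -4.38 2;
1.5 0 0 0 -4.90 0 -4.76 2;
```

{"name": "servo_tool", "arguments": {
  "increments": "0 0 0 0.3 0 -0.8 2;0 0 0 0.55 0 -1.6 2;0 0 0 0.75 0 -2.4 2;0 0 0 0.95 0 -3.2 2;0 0 0 1.1 0 -4 2;0 0 0 1.2 0 -4.85 2;0 0 0 1.25 0 -5.7 2;0 0 0 1.25 0 -6.5 2;0 0 0 1.25 0 -7.35 2;0 0 0 1.2 0 -8.2 2"
}}

```text
time: 3.87
eef_pos: [0.5028, -0.0119, 0.2105]
tcp_rot: [0.12, 0.993, -0.002, 0.002]
contact_force: [5.3, -5.9, -7.5]
opening: 0.343
```

```bash
python3 -c "
from h import *
st(); snap('wrist','w3.png')"
```

```text
t 3.87 c [-127.1    1.   210.5] lean 0.005 F [ 5.3 -5.9 -7.5] op 0.343 q [-0.22 -0.08  2.01 -0.    1.2  -1.55]
```

View pics/w3.png

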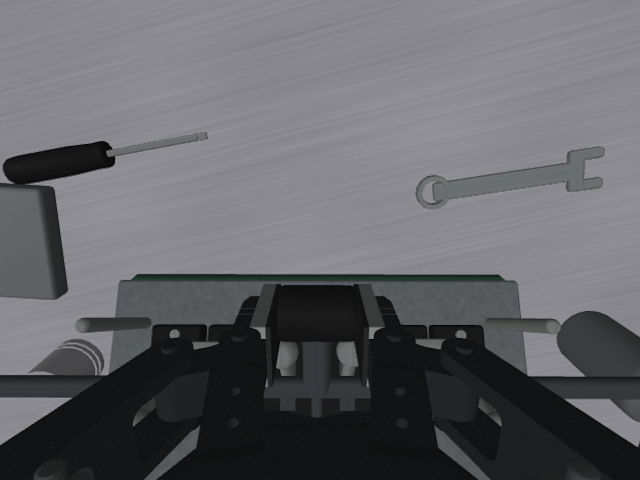

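Handle still held between the pads at (317,312), guard rising with it. Continue the arc.

{"name": "servo_tool", "arguments": {
  "increments": "0 0 0 -0.1 0 -0.85 2;0 0 0 -0.25 0 -1.7 2;0 0 0 -0.45 0 -2.55 2;0 0 0 -0.7 0 -3.35 2;0 0 0 -0.95 0 -4.2 2;0 0 0 -1.25 0 -5 2;0 0 0 -1.6 0 -5.75 2;0 0 0 -2 0 -6.5 2;0 0 0 -2.45 0 -7.3 2;0 0 0 -2.9 0 -8 2"
}}

```text
time: 4.75
eef_pos: [0.5294, -0.0184, 0.2891]
tcp_rot: [0.12, 0.993, -0.002, -0.001]
contact_force: [-0.3, -6.4, -8.4]
opening: 0.339
```

{"name": "servo_tool", "arguments": {
  "increments": "0 0 0 -0.4 0 -0.55 2;0 0 0 -0.8 0 -1.1 2;0 0 0 -1.25 0 -1.6 2;0 0 0 -1.75 0 -2.15 2;0 0 0 -2.2 0 -2.6 2;0 0 0 -2.7 0 -3.1 2;0 0 0 -3.25 0 -3.55 2;0 0 0 -3.8 0 -4 2;0 0 0 -4.3 0 -4.35 2;0 0 0 -4.7 0 -4.6 2"
}}

```text
time: 5.58
eef_pos: [0.5742, -0.0294, 0.3353]
tcp_rot: [0.12, 0.993, -0.001, -0.003]
contact_force: [-4.7, -4.6, -5.4]
opening: 0.341
```

```bash
python3 -c "
from h import *
st(); snap('wrist','w4.png'); snap('scene','s4.png')"
```

```text
t 5.58 c [-53.6   0.9 335.3] lean -0.005 F [-4.7 -4.6 -5.4] op 0.341 q [-0.23  0.01  1.7  -0.    1.44 -1.56]
```

View pics/w4.png

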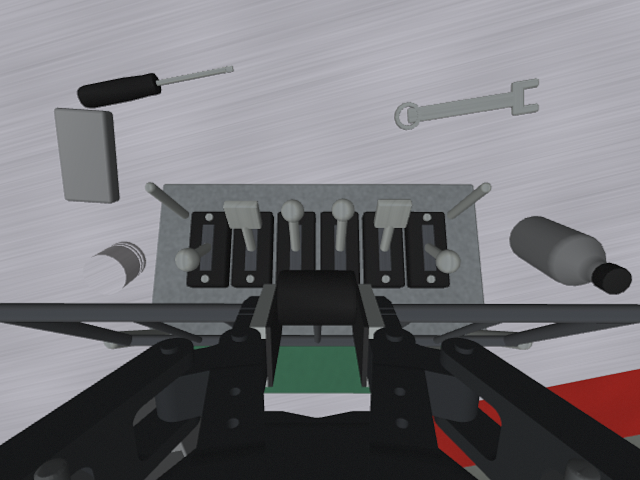

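View pics/s4.png

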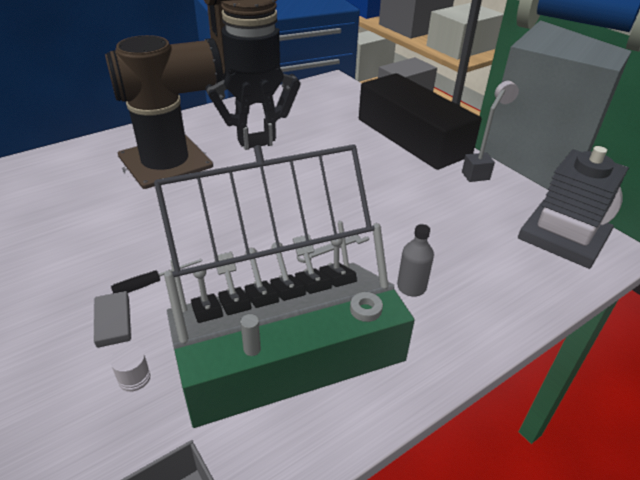

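{"name": "servo_tool", "arguments": {
  "increments": "0 0 0 -0.3 0 -0.2 2;0 0 0 -0.6 0 -0.35 2;0 0 0 -0.8 0 -0.5 2;0 0 0 -0.8 0 -0.5 2;0 0 0 -0.8 0 -0.5 2"
}}

```text
time: 6.1
eef_pos: [0.5821, -0.0313, 0.3406]
tcp_rot: [0.12, 0.993, -0.001, -0.002]
contact_force: [-4.3, -5.2, -4.0]
opening: 0.342
```

```bash
python3 -c "
from h import *
st()"
```

```text
t 6.1 c [-45.4   1.  340.6] lean -0.004 F [-4.3 -5.2 -4. ] op 0.342 q [-0.23  0.02  1.68 -0.    1.45 -1.56]
```

{"name": "servo_tool", "arguments": {
  "increments": "0 0 0 0 0 0 5;0 0 0 0 0 0 5;0 0 0 0 0 0 5;0 0 0 0 0 0 5;0 0 0 0 0 -1 5;0 0 0 0.3 0 -3 5;0 0 0 0.5 0 -5 5;0 0 0 1.5 0 -6 5;0 0 0 4 0 -6 5;0 0 0 6 0 -6 5"
}}

```text
time: 6.93
eef_pos: [0.5246, -0.0159, 0.4021]
tcp_rot: [0.12, 0.993, 0.0, 0.001]
contact_force: [-0.8, 0.3, -0.0]
opening: 0.588
```

```bash
python3 -c "
from h import *
st(); snap('scene','s5.png'); snap('top','t5.png'); print(go(-170,72,300,.6))"
```

```text
t 6.93 c [-104.9    2.2  402.1] lean 0.002 F [-0.8  0.3 -0. ] op 0.588 q [-0.22 -0.13  1.71  0.    1.56 -1.55]
(array([ 0.   , -0.598, -0.   ]), array([ 6.41,  6.95, 10.19]))
```

View pics/s5.png

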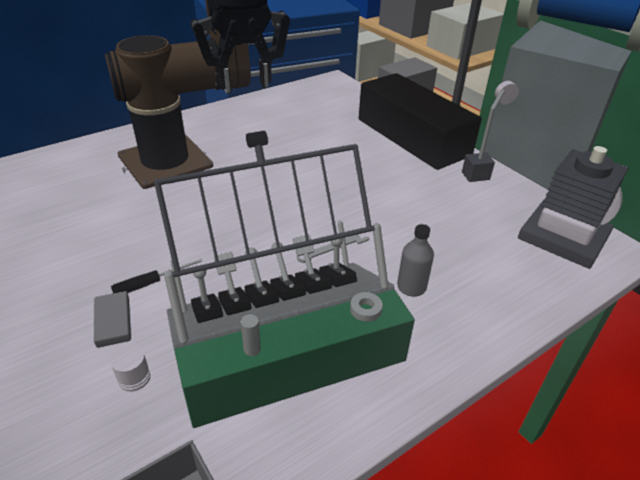

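Run:
```python
from h import *
a=cv2.imread('pics/scene0.png')
def bl(f,box,th=50):
    u0,u1,v0,v1=box; a=cv2.imread(f)[v0:v1,u0:u1].max(2); n,l,st,c=cv2.connectedComponentsWithStats((a<th).astype(np.uint8)); k=1+np.argmax(st[1:,4]); print(st[k]); return c[k]+[u0,v0]
s=bl('pics/scene5.png' if 0 else 'pics/s5.png',(240,275,128,147))
q=c2w(-50,0,350); print(s,proj('scene',q),'pred top',proj('top',q))
for th in(1.3,1.4,1.45,1.5): print(th,proj('scene',c2w(43-172*np.cos(.5-th),0,205-172*np.sin(.5-th))))
```

```text
[  7   4  20  15 247]
[256.40890688 138.72874494] [255.16261317 137.66344955] pred top [351.12569076 238.43686141]
1.3 [251.22346298 141.85920658]
1.4 [253.04312836 139.33658682]
1.45 [254.07391397 138.45600503]
1.5 [255.18508827 137.84317692]
```

{"name": "servo_tool", "arguments": {
  "increments": "0 -0.06 0 0.6 0.7 0.8 3;0 -0.12 0 1.2 1.4 2 1;0 -0.18 0 1.9 2.1 3 0;0 -0.24 0 2.5 2.8 4 0;0 -0.30 0 3.2 3.5 5 0;0 -0.36 0 3.8 4.2 6 0;0 -0.42 0 4.5 4.9 7 0;0 -0.48 0 5.1 5.6 8 0;0 -0.54 0 5.8 6.3 9.2 0;0 -0.6 0 6.4 6.95 10.2 0"
}}

```text
time: 7.87
eef_pos: [0.4795, 0.067, 0.2982]
tcp_rot: [0.115, 0.948, -0.035, 0.295]
contact_force: [-0.3, -0.9, 0.2]
opening: -0.002
```

```bash
python3 -c "
from h import *
st(); print(go(-170,72,300,.6));print(go(-110,72,125,.6)); snap('wrist','w6.png')"
```

```text
t 7.87 c [-168.4   72.   298.2] lean 0.603 F [-0.3 -0.9  0.2] op -0.002 q [-0.   -0.51  2.26 -0.19  0.81 -1.24]
(array([ 0.   ,  0.003, -0.001]), array([ 0.02,  0.  , -0.24]))
(array([ 0.   ,  0.003, -0.001]), array([ 5.010e+00, -1.000e-02,  1.758e+01]))
```

View pics/w6.png

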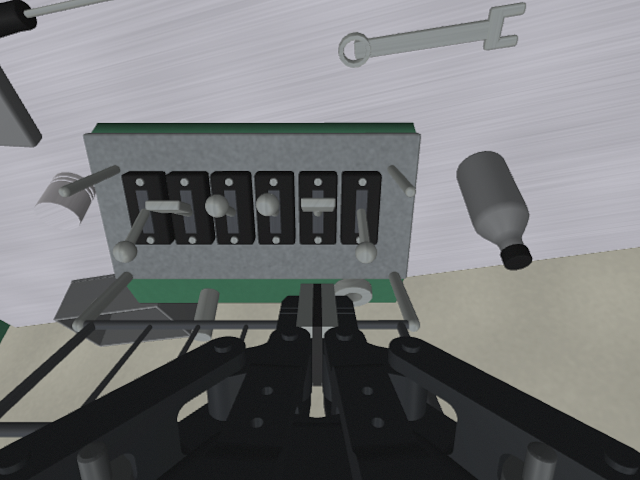

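{"name": "servo_tool", "arguments": {
  "increments": "0 0 0 0.5 0 1.5 0;0 0 0 1 0 4 0;0 0 0 1.8 0 6.5 0;0 0 0 2.5 0 9 0;0 0 0 3.3 0 11.5 0;0 0 0 4 0 14 0;0 0 0 4.6 0 16.5 0;0 0 0 5 0 17.6 0;0 0 0 5 0 17.6 0"
}}

```text
time: 8.67
eef_pos: [0.5351, 0.052, 0.1213]
tcp_rot: [0.115, 0.949, -0.036, 0.29]
contact_force: [-0.1, -0.2, -0.0]
opening: -0.001
```

```bash
python3 -c "
from h import *
st(); 
for a in((-85,112),(-60,117),(-42,134),(-27,141),(-16,144),(-12,145)): print(a,go(a[0],72,a[1],.6))
snap('wrist','w7.png')"
```

```text
t 8.67 c [-110.9   70.7  121.3] lean 0.593 F [-0.1 -0.2 -0. ] op -0.001 q [-0.04 -0.13  2.32 -0.31  0.38 -1.11]
(-85, 112) (array([-0.002, -0.007, -0.001]), array([-1.62,  0.14,  2.22]))
(-60, 117) (array([-0.002, -0.007, -0.001]), array([-3.98,  0.14,  3.2 ]))
(-42, 134) (array([-0.002, -0.007, -0.001]), array([-6.42,  0.14,  2.8 ]))
(-27, 141) (array([-0.002, -0.007, -0.001]), array([-8.05,  0.14,  3.05]))
(-16, 144) (array([-0.002, -0.007, -0.001]), array([-9.13,  0.15,  3.42]))
(-12, 145) (array([-0.002, -0.007, -0.001]), array([-9.52,  0.15,  3.56]))
```

View pics/w7.png

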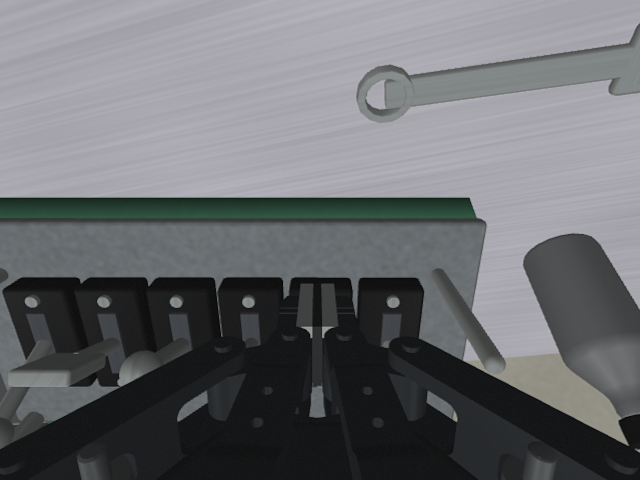

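{"name": "servo_tool", "arguments": {
  "increments": "0 0.05 0 0 0 0 0;0 0.1 0 0 0 0 0;0 0.1 0 0 0 0 0"
}}

```text
time: 8.97
eef_pos: [0.5393, 0.0523, 0.1288]
tcp_rot: [0.117, 0.961, -0.029, 0.248]
contact_force: [0.3, -0.5, 1.0]
opening: 0.002
```

```bash
python3 -c "
from h import *
st(); 
for a in((-85,114),(-60,117),(-42,134),(-27,141),(-16,144),(-12,145)): print(a,go(a[0],72,a[1],.5))"
```

```text
t 8.97 c [-106.9   72.   128.8] lean 0.505 F [ 0.3 -0.5  1. ] op 0.002 q [-0.05 -0.11  2.27 -0.19  0.49 -1.23]
(-85, 114) (array([ 0.001,  0.005, -0.002]), array([-1.2 ,  0.  ,  2.35]))
(-60, 117) (array([ 0.001,  0.005, -0.002]), array([-3.53,  0.  ,  3.3 ]))
(-42, 134) (array([ 0.001,  0.005, -0.002]), array([-5.93,  0.01,  2.68]))
(-27, 141) (array([ 0.001,  0.005, -0.002]), array([-7.58,  0.01,  2.8 ]))
(-16, 144) (array([ 0.001,  0.005, -0.002]), array([-8.69,  0.01,  3.07]))
(-12, 145) (array([ 0.001,  0.005, -0.002]), array([-9.09,  0.01,  3.17]))
```

{"name": "servo_tool", "arguments": {
  "increments": "0 0 0 -0.6 0 1.2 0;0 0 0 -1.2 0 2.3 0;0 0 0 -2 0 2.8 0;0 0 0 -2.8 0 3.1 0;0 0 0 -3.5 0 3.2 0;0 0 0 -4.3 0 3 0;0 0 0 -5.1 0 2.8 0;0 0 0 -5.9 0 2.7 0;0 0 0 -5.9 0 2.7 0"
}}

```text
time: 9.72
eef_pos: [0.6015, 0.0368, 0.1321]
tcp_rot: [0.116, 0.961, -0.03, 0.248]
contact_force: [0.9, -0.6, 0.2]
opening: -0.001
```

```bash
python3 -c "
from h import *
st(); 
for a in((-42,134),(-27,141),(-16,144),(-12,145)): print(a,go(a[0],72,a[1],.5))
snap('scene','s8.png');snap('wrist','w8.png')"
```

```text
t 9.72 c [-42.8  71.7 132.1] lean 0.505 F [ 0.9 -0.6  0.2] op -0.001 q [-0.07  0.03  2.13 -0.17  0.49 -1.27]
(-42, 134) (array([ 0.   ,  0.005, -0.001]), array([-0.16,  0.03, -0.13]))
(-27, 141) (array([ 0.   ,  0.005, -0.001]), array([-1.81,  0.03, -0.01]))
(-16, 144) (array([ 0.   ,  0.005, -0.001]), array([-2.92,  0.04,  0.26]))
(-12, 145) (array([ 0.   ,  0.005, -0.001]), array([-3.32,  0.04,  0.36]))
```

View pics/s8.png

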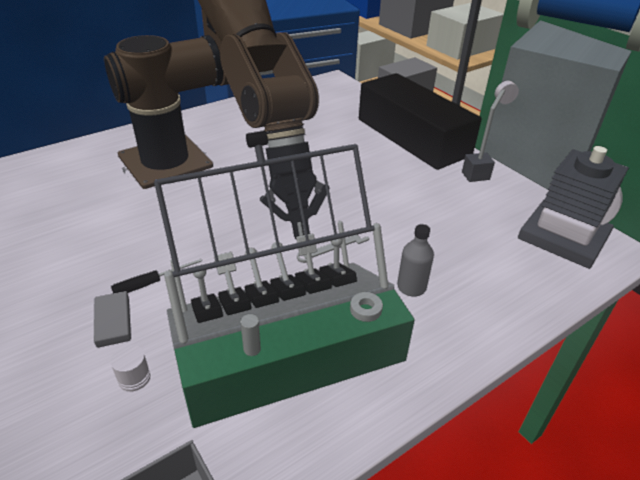

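```bash
python3 - <<'E'
from h import *
P=pts('scene',np.load('pics/s8_d.npy'))
for u,v in [(256,139),(262,125),(268,118),(272,130),(280,145),(288,122),(300,110),(310,95),(275,160),(290,160),(310,165),(288,175)]: print(u,v,np.round(w2c(P[v,u])))
E
python3 -c "
import cv2;a=cv2.imread('pics/s8.png')[60:290,160:400];cv2.imwrite('pics/s8z.png',cv2.resize(a,None,fx=2.6,fy=2.6))"
```

```text
256 139 [-43.  -1. 352.]
262 125 [-121.   31.  330.]
268 118 [-115.   40.  344.]
272 130 [-124.   48.  316.]
280 145 [-104.   55.  298.]
288 122 [-114.   73.  332.]
300 110 [-133.  101.  340.]
310 95 [-142.  122.  360.]
275 160 [-29.  23. 319.]
290 160 [-24.  46. 317.]
310 165 [-84. 101. 261.]
288 175 [-89.  63. 246.]
```

View pics/s8z.png

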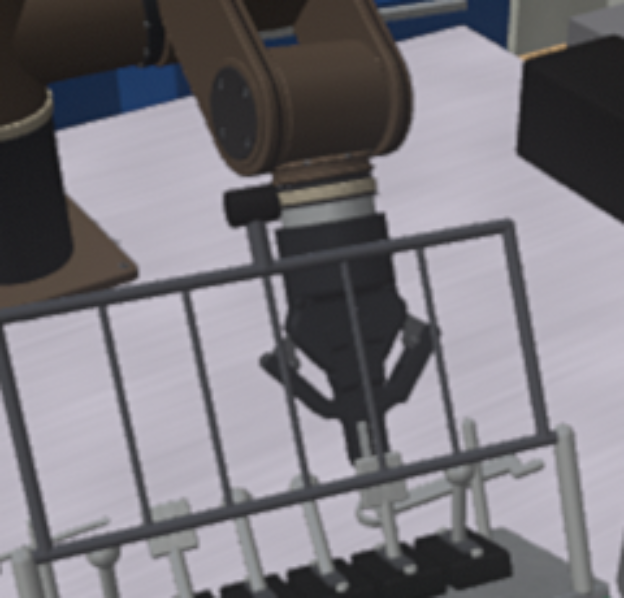

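View pics/w8.png

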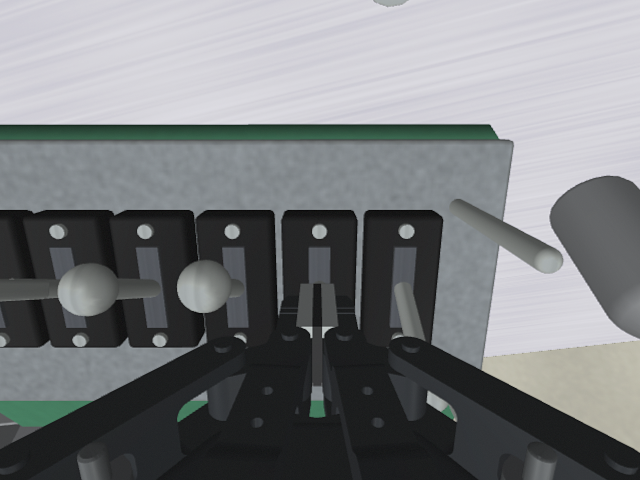

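{"name": "servo_tool", "arguments": {
  "increments": "0 0 0 -0.9 0 -0.1 0;0 0 0 -1.8 0 0 0;0 0 0 -2.4 0 0.1 0;0 0 0 -2.9 0 0.25 0;0 0 0 -3.1 0 0.3 0;0 0 0 -3.1 0 0.3 0"
}}

```text
time: 10.32
eef_pos: [0.6278, 0.0301, 0.142]
tcp_rot: [0.116, 0.962, -0.03, 0.246]
contact_force: [-0.6, -0.7, 0.5]
opening: -0.001
```

```bash
python3 -c "
from h import *
st()"
```

```text
t 10.32 c [-15.6  71.5 142. ] lean 0.501 F [-0.6 -0.7  0.5] op -0.001 q [-0.08  0.07  2.06 -0.15  0.52 -1.3 ]
```

{"name": "servo_tool", "arguments": {
  "increments": "0 0 0 -0.2 0 0 0;0 0 0 -0.4 0 0.1 0;0 0 0 -0.4 0 0.1 0;0 0 0 -0.4 0 0.1 0"
}}

```text
time: 10.65
eef_pos: [0.6289, 0.0299, 0.142]
tcp_rot: [0.116, 0.963, -0.03, 0.243]
contact_force: [-10.1, 1.5, 5.1]
opening: -0.002
```

```bash
python3 -c "
from h import *
st();snap('scene','s9.png')
a=cv2.imread('pics/s9.png')[60:290,160:400];cv2.imwrite('pics/s9z.png',cv2.resize(a,None,fx=2.6,fy=2.6))"
```

```text
t 10.65 c [-14.5  71.5 142. ] lean 0.495 F [-10.1   1.5   5.1] op -0.002 q [-0.08  0.07  2.06 -0.15  0.53 -1.3 ]
```

View pics/s9z.png

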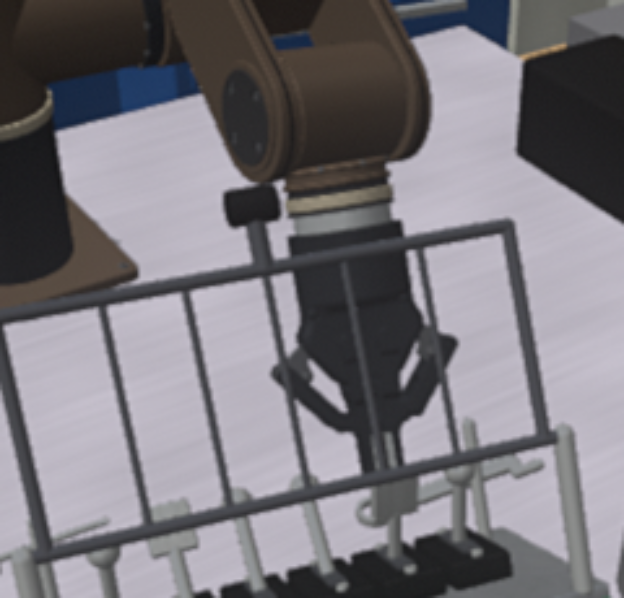

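```bash
python3 -c "
from h import *
for a in((-40,72,137),(-115,72,150),(-115,0,150),(-115,-72,145)): print(a,go(*a,.5))"
```

```text
(-40, 72, 137) (array([-0.001, -0.005, -0.   ]), array([ 2.48,  0.05, -0.77]))
(-115, 72, 150) (array([-0.001, -0.005, -0.   ]), array([ 8.46,  0.04, -5.48]))
(-115, 0, 150) (array([-0.001, -0.005, -0.   ]), array([ 8.46, -7.16, -5.47]))
(-115, -72, 145) (array([-0.001, -0.005, -0.   ]), array([  8.69, -14.36,  -5.02]))
```

{"name": "servo_tool", "arguments": {
  "increments": "0 0 0 1 0 -0.2 0;0 0 0 2.5 0 -0.8 0;0 0 0 4.5 0 -2.2 0;0 0 0 6.5 0 -3.8 0;0 0 0 8.4 0 -5.2 0;0 0 0 8.8 -1.5 -5.4 0;0 0 0 8.8 -4.5 -5.4 0;0 0 0 8.8 -8 -5.4 0;0 0 0 8.9 -11.5 -5.2 0;0 0 0 9 -14.4 -5 0"
}}

```text
time: 11.53
eef_pos: [0.4961, -0.0874, 0.1441]
tcp_rot: [0.116, 0.962, -0.03, 0.247]
contact_force: [-0.4, 0.3, -0.6]
opening: 0.001
```

{"name": "servo_tool", "arguments": {
  "increments": "0 0 0 0 0 0 0;0 0 0 0 0 0 0"
}}

```text
time: 11.7
eef_pos: [0.4961, -0.0875, 0.1436]
tcp_rot: [0.118, 0.962, -0.03, 0.246]
contact_force: [-0.7, 0.2, -0.3]
opening: 0.002
```

```bash
python3 -c "
from h import *
st(); 
for a in((-100,114),(-85,114),(-60,117),(-42,134),(-27,141),(-16,143.5),(-12,144.5)): print(a,go(a[0],-72,a[1],.5))
snap('wrist','w10.png'); snap('scene','s10.png')"
```

```text
t 11.7 c [-115.6  -74.1  143.6] lean 0.501 F [-0.7  0.2 -0.3] op 0.002 q [-0.42 -0.26  2.36  0.16  0.55 -1.86]
(-100, 114) (array([-0.002,  0.001, -0.004]), array([0.06, 0.22, 3.35]))
(-85, 114) (array([-0.002,  0.001, -0.004]), array([-1.26,  0.23,  4.07]))
(-60, 117) (array([-0.002,  0.001, -0.004]), array([-3.6 ,  0.24,  5.01]))
(-42, 134) (array([-0.002,  0.001, -0.004]), array([-5.99,  0.25,  4.38]))
(-27, 141) (array([-0.002,  0.001, -0.004]), array([-7.64,  0.25,  4.49]))
(-16, 143.5) (array([-0.002,  0.001, -0.004]), array([-8.73,  0.26,  4.79]))
(-12, 144.5) (array([-0.002,  0.001, -0.004]), array([-9.13,  0.26,  4.9 ]))
```

View pics/w10.png

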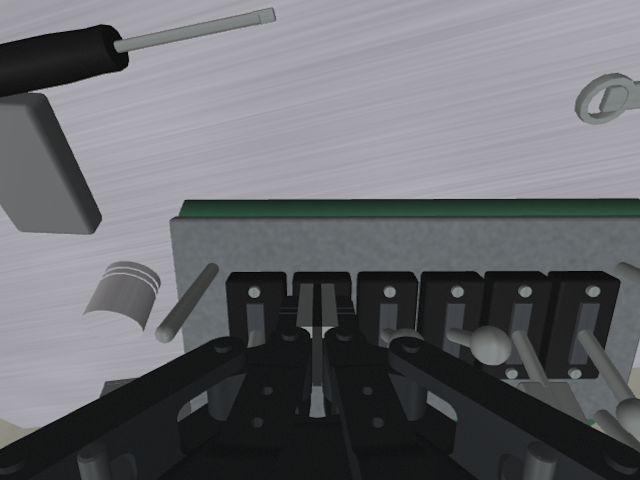

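View pics/s10.png

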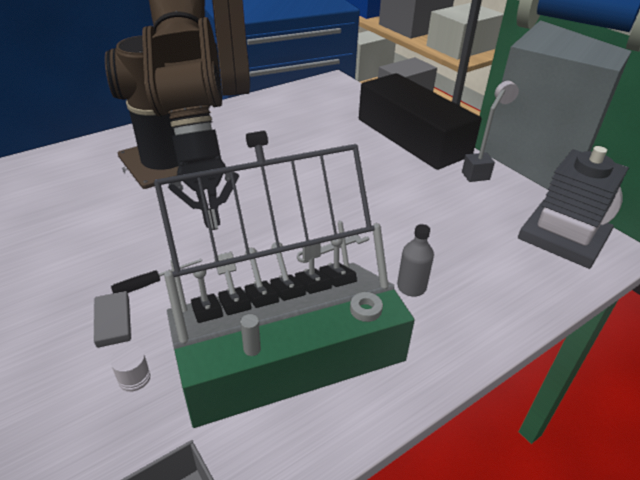

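{"name": "servo_tool", "arguments": {
  "increments": "0 0 0 0 0.1 1.2 0;0 0 0 0 0.2 2.5 0;0 0 0 -0.4 0.2 3.5 0;0 0 0 -1.3 0.2 4.1 0;0 0 0 -2.1 0.2 4.5 0;0 0 0 -2.9 0.2 4.8 0;0 0 0 -3.6 0.2 5 0;0 0 0 -4.4 0.2 4.8 0;0 0 0 -5.2 0.2 4.6 0;0 0 0 -6 0.2 4.4 0"
}}

```text
time: 12.63
eef_pos: [0.569, -0.1014, 0.1341]
tcp_rot: [0.116, 0.962, -0.03, 0.246]
contact_force: [-0.4, 0.1, -1.4]
opening: -0.002
```

```bash
python3 -c "
from h import *
st(); 
for a in((-42,134),(-27,141),(-16,143.5),(-12,144.5)): print(a,go(a[0],-72,a[1],.5))
snap('wrist','w11.png')"
```

```text
t 12.63 c [-41.5 -70.3 134.1] lean 0.5 F [-0.4  0.1 -1.4] op -0.002 q [-0.38 -0.05  2.2   0.14  0.5  -1.82]
(-42, 134) (array([-0., -0., -0.]), array([ 0.05, -0.17, -0.01]))
(-27, 141) (array([-0., -0., -0.]), array([-1.6 , -0.17,  0.09]))
(-16, 143.5) (array([-0., -0., -0.]), array([-2.69, -0.17,  0.4 ]))
(-12, 144.5) (array([-0., -0., -0.]), array([-3.09, -0.17,  0.5 ]))
```

View pics/w11.png

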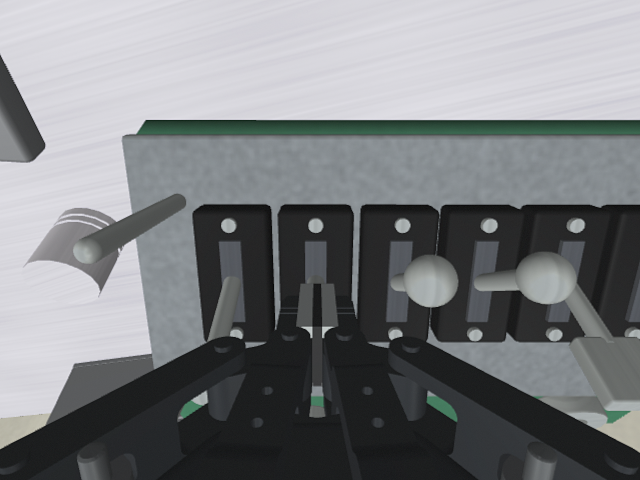

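Paddle b is hidden ahead of the fingers (318,300), neighbours untouched. Finish the push.

{"name": "servo_tool", "arguments": {
  "increments": "0 0 0 -0.8 -0.1 0 0;0 0 0 -1.6 -0.1 0.1 0;0 0 0 -2.2 -0.1 0.2 0;0 0 0 -2.7 -0.1 0.35 0;0 0 0 -3 -0.1 0.45 0;0 0 0 -3.2 -0.1 0.5 0;0 0 0 -3.2 -0.1 0.5 0;0 0 0 -3.2 -0.1 0.5 0"
}}

```text
time: 13.35
eef_pos: [0.5952, -0.1091, 0.1438]
tcp_rot: [0.116, 0.963, -0.029, 0.241]
contact_force: [-21.6, 3.0, 13.2]
opening: 0.003
```

```bash
python3 -c "
from h import *
st()"
```

```text
t 13.35 c [-14.2 -71.6 143.8] lean 0.491 F [-21.6   3.   13.2] op 0.003 q [-0.38  0.    2.12  0.13  0.53 -1.8 ]
```

{"name": "servo_tool", "arguments": {
  "increments": "0 0 0 1 0 -0.2 0;0 0 0 2.5 0 -0.8 0;0 0 0 4.5 0 -2.2 0;0 0 0 6.5 0 -4.5 0;0 0 0 8.5 0 -7 0;0 0 0 9.5 0 -9.5 0;0 0 0 10 0 -12 0;0 0 0 10 0 -14.5 0;0 0 0 10 0 -17 0;0 0 0 10 0 -19 0"
}}

```text
time: 14.18
eef_pos: [0.4242, -0.0673, 0.266]
tcp_rot: [0.116, 0.961, -0.031, 0.248]
contact_force: [0.8, -0.5, 0.6]
opening: 0.002
```

```bash
python3 -c "
from h import *
st(); snap('wrist','w12.png');snap('scene','s12.png');snap('top','t12.png');print(go(-110,1,402,0))
a=cv2.imread('pics/s12.png')[120:350,150:410];cv2.imwrite('pics/s12z.png',cv2.resize(a,None,fx=2.6,fy=2.6))"
```

```text
t 14.18 c [-190.2  -71.6  266. ] lean 0.504 F [ 0.8 -0.5  0.6] op 0.002 q [-0.46 -0.66  2.38  0.13  0.93 -1.84]
(array([-0.002,  0.506, -0.001]), array([-13.52,   7.27,  -8.08]))
```

View pics/w12.png

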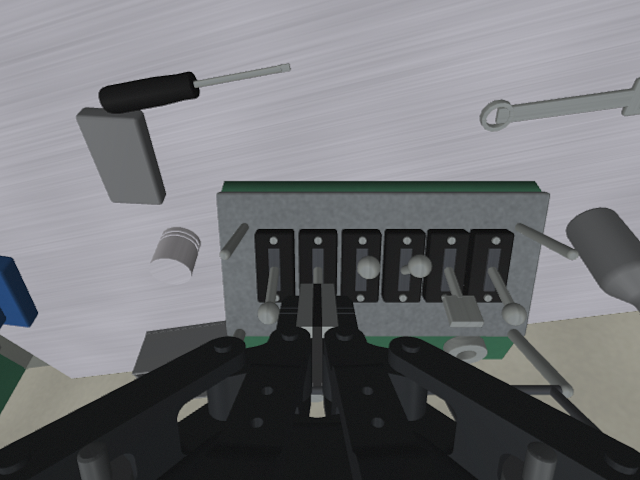

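View pics/s12z.png

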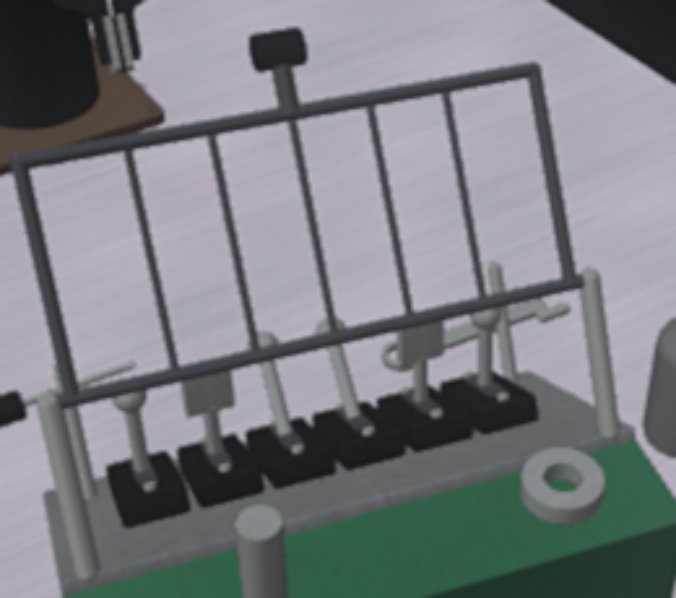

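{"name": "servo_tool", "arguments": {
  "increments": "0 0.05 0 -1.3 0.7 -1.2 2;0 0.1 0 -2.7 1.4 -2.4 4;0 0.15 0 -4 2.2 -3.6 5;0 0.2 0 -5.4 2.9 -4.6 5;0 0.25 0 -6.8 3.6 -5.5 5;0 0.3 0 -8.1 4.3 -6.3 5;0 0.36 0 -9.5 5.1 -7 5;0 0.41 0 -10.8 5.8 -7.5 5;0 0.46 0 -12.2 6.5 -7.8 5;0 0.5 0 -13.5 7.2 -8.1 5"
}}

```text
time: 15.17
eef_pos: [0.5204, -0.0161, 0.397]
tcp_rot: [0.12, 0.993, 0.0, -0.002]
contact_force: [-0.6, 0.4, 0.0]
opening: 0.585
```

{"name": "servo_tool", "arguments": {
  "increments": "0 0 0 0 0 0 5;0 0 0 0 0 0 5"
}}

```text
time: 15.33
eef_pos: [0.5198, -0.0163, 0.3966]
tcp_rot: [0.12, 0.993, 0.0, -0.002]
contact_force: [-0.1, -0.3, -0.1]
opening: 0.584
```

```bash
python3 -c "
from h import *
st(); print(go(-46,1,402,0)); print(go(-46,1,339,0)); snap('wrist','w13.png')"
```

```text
t 15.33 c [-109.6    0.7  396.6] lean -0.003 F [-0.1 -0.3 -0.1] op 0.584 q [-0.23 -0.14  1.73 -0.    1.55 -1.56]
(array([-0.   , -0.003, -0.   ]), array([-6.35,  0.03, -0.56]))
(array([-0.   , -0.003, -0.   ]), array([-6.37,  0.03,  5.74]))
```

View pics/w13.png

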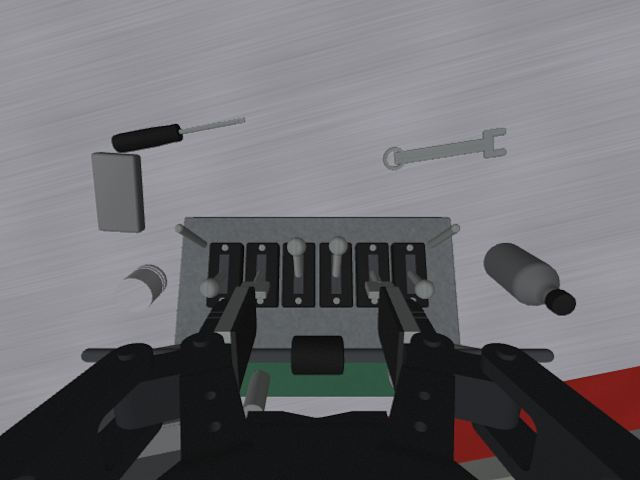

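{"name": "servo_tool", "arguments": {
  "increments": "0 0 0 -1.5 0 -0.5 5;0 0 0 -3.5 0 -0.5 5;0 0 0 -5.5 0 -0.4 5;0 0 0 -6.2 0 0.5 5;0 0 0 -6.2 0 2 5;0 0 0 -6.2 0 3.7 5;0 0 0 -6.2 0 5 5;0 0 0 -6.2 0 5.8 5;0 0 0 -6.2 0 5.8 5;0 0 0 -6.2 0 5.8 4"
}}

```text
time: 16.22
eef_pos: [0.5784, -0.0309, 0.3407]
tcp_rot: [0.12, 0.993, 0.0, -0.0]
contact_force: [-0.5, 0.2, -0.0]
opening: 0.473
```

{"name": "servo_tool", "arguments": {
  "increments": "0 0 0 0 0 0 2;0 0 0 0 0 0 2;0 0 0 0 0 0 2;0 0 0 0 0 0 2;0 0 0 0 0 0 2"
}}

```text
time: 16.63
eef_pos: [0.5792, -0.0307, 0.3424]
tcp_rot: [0.12, 0.993, 0.0, 0.001]
contact_force: [-1.0, 2.7, 3.4]
opening: 0.343
```

```bash
python3 -c "
from h import *
st(); snap('wrist','w14.png')
import numpy as np
h=lambda t:np.array([43-172*np.cos(.5-t),205-172*np.sin(.5-t)])
for a,b in((1.5,1.0),(1.0,.5),(.5,0)):
  for t in np.linspace(a,b,11)[1:]:
    d=(h(t)-h(a))/10; print(round(t,3),'0 0 0 %.2f 0 %.2f 2;'%(-d[0],-d[1]))
"
```

```text
t 16.63 c [-48.4   0.8 342.4] lean 0.001 F [-1.   2.7  3.4] op 0.343 q [-0.23  0.01  1.68  0.    1.44 -1.56]
1.45 0 0 0 0.71 0 0.48 2;
1.4 0 0 0 1.40 0 1.00 2;
1.35 0 0 0 2.06 0 1.55 2;
1.3 0 0 0 2.69 0 2.13 2;
1.25 0 0 0 3.29 0 2.75 2;
1.2 0 0 0 3.86 0 3.39 2;
1.15 0 0 0 4.40 0 4.06 2;
1.1 0 0 0 4.90 0 4.76 2;
1.05 0 0 0 5.37 0 5.48 2;
1.0 0 0 0 5.80 0 6.23 2;
0.95 0 0 0 0.39 0 0.76 2;
0.9 0 0 0 0.75 0 1.55 2;
0.85 0 0 0 1.06 0 2.35 2;
0.8 0 0 0 1.34 0 3.16 2;
0.75 0 0 0 1.57 0 3.99 2;
0.7 0 0 0 1.76 0 4.83 2;
0.65 0 0 0 1.91 0 5.68 2;
0.6 0 0 0 2.02 0 6.53 2;
0.55 0 0 0 2.08 0 7.39 2;
0.5 0 0 0 2.11 0 8.25 2;
0.45 0 0 0 -0.02 0 0.86 2;
0.4 0 0 0 -0.09 0 1.72 2;
0.35 0 0 0 -0.19 0 2.57 2;
0.3 0 0 0 -0.34 0 3.42 2;
0.25 0 0 0 -0.53 0 4.26 2;
0.2 0 0 0 -0.77 0 5.08 2;
0.15 0 0 0 -1.04 0 5.90 2;
0.1 0 0 0 -1.36 0 6.70 2;
0.05 0 0 0 -1.71 0 7.48 2;
0.0 0 0 0 -2.11 0 8.25 2;
```

View pics/w14.png

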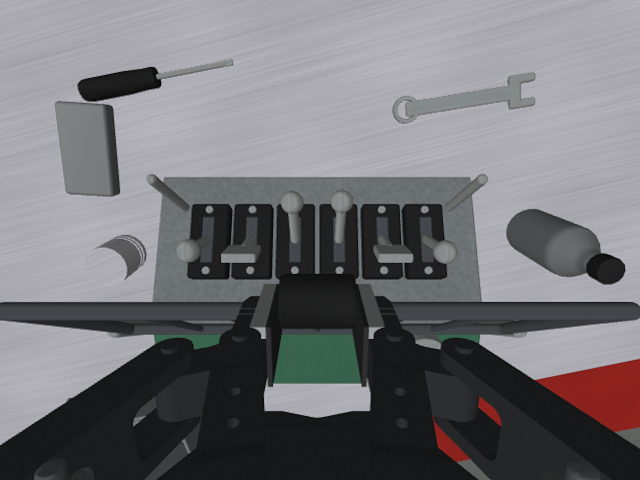

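{"name": "servo_tool", "arguments": {
  "increments": "0 0 0 0.7 0 0.5 2;0 0 0 1.4 0 1 2;0 0 0 2.05 0 1.55 2;0 0 0 2.7 0 2.15 2;0 0 0 3.3 0 2.75 2;0 0 0 3.85 0 3.4 2;0 0 0 4.4 0 4.05 2;0 0 0 4.9 0 4.75 2;0 0 0 5.35 0 5.5 2;0 0 0 5.8 0 6.25 2"
}}

```text
time: 17.52
eef_pos: [0.5225, -0.0168, 0.2814]
tcp_rot: [0.12, 0.993, 0.0, 0.001]
contact_force: [-4.5, 3.9, 8.6]
opening: 0.342
```

{"name": "servo_tool", "arguments": {
  "increments": "0 0 0 0.4 0 0.75 2;0 0 0 0.75 0 1.55 2;0 0 0 1.05 0 2.35 2;0 0 0 1.35 0 3.15 2;0 0 0 1.55 0 4 2;0 0 0 1.75 0 4.85 2;0 0 0 1.9 0 5.7 2;0 0 0 2 0 6.55 2;0 0 0 2.1 0 7.4 2;0 0 0 2.1 0 8.25 2"
}}

```text
time: 18.35
eef_pos: [0.5007, -0.0114, 0.1961]
tcp_rot: [0.12, 0.993, 0.0, -0.002]
contact_force: [-5.4, 3.9, 3.7]
opening: 0.344
```

```bash
python3 -c "
from h import *
st(); snap('wrist','w15.png')"
```

```text
t 18.35 c [-129.2    0.9  196.1] lean -0.004 F [-5.4  3.9  3.7] op 0.344 q [-0.23 -0.07  2.03  0.    1.18 -1.56]
```

View pics/w15.png

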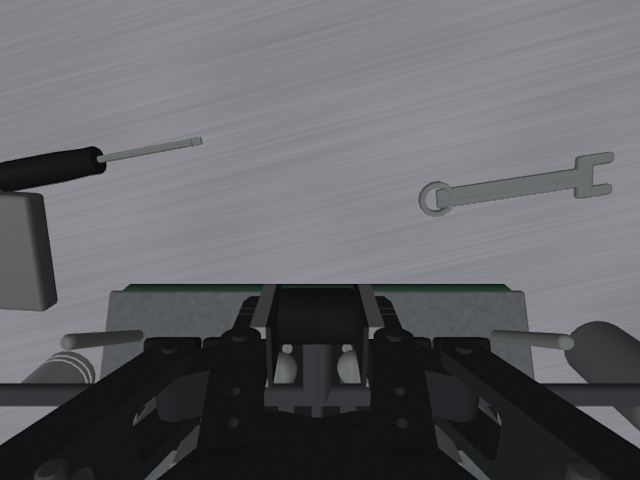

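{"name": "servo_tool", "arguments": {
  "increments": "0 0 0 0 0 0.85 2;0 0 0 -0.1 0 1.7 2;0 0 0 -0.2 0 2.55 2;0 0 0 -0.35 0 3.4 2;0 0 0 -0.55 0 4.25 2;0 0 0 -0.75 0 5.1 2;0 0 0 -1.05 0 5.9 2;0 0 0 -1.35 0 6.7 2;0 0 0 -1.7 0 7.5 2;0 0 0 -1.95 0 8 2"
}}

```text
time: 19.23
eef_pos: [0.5193, -0.016, 0.1146]
tcp_rot: [0.12, 0.993, 0.001, -0.003]
contact_force: [-6.5, 3.7, 2.4]
opening: 0.342
```

```bash
python3 -c "
from h import *
st()"
```

```text
t 19.23 c [-110.1    0.9  114.6] lean -0.005 F [-6.5  3.7  2.4] op 0.342 q [-0.23  0.08  2.05  0.    1.02 -1.56]
```

{"name": "servo_tool", "arguments": {
  "increments": "0 0 0 -0.1 0 0.3 2;0 0 0 -0.3 0 0.6 2;0 0 0 -0.3 0 0.6 2;0 0 0 -0.3 0 0.6 2"
}}

```text
time: 19.57
eef_pos: [0.5207, -0.0163, 0.1123]
tcp_rot: [0.119, 0.993, 0.001, -0.006]
contact_force: [-17.6, 5.7, 20.8]
opening: 0.338
```

```bash
python3 -c "
from h import *
st()"
```

```text
t 19.57 c [-108.6    0.9  112.3] lean -0.012 F [-17.6   5.7  20.8] op 0.338 q [-0.23  0.09  2.04 -0.    1.03 -1.56]
```

{"name": "servo_tool", "arguments": {
  "increments": "0 0 0 0.3 0 -0.3 2;0 0 0 0.3 0 -0.4 5;0 0 0 0.3 0 -0.4 5;0 0 0 0.3 0 -0.4 5;0 0 0 0.3 0 -0.4 5;0 0 0 0.3 0 -0.8 5;0 0 0 0.3 0 -2.5 5;0 0 0 0.3 0 -5 5;0 0 0 1 0 -8 5;0 0 0 3 0 -11.5 5"
}}

```text
time: 20.4
eef_pos: [0.4952, -0.0109, 0.2253]
tcp_rot: [0.12, 0.993, -0.0, -0.001]
contact_force: [-0.3, -0.2, 0.6]
opening: 0.588
```

{"name": "servo_tool", "arguments": {
  "increments": "0 0 0 2 0 -3 5;0 0 0 5 0 -6 5;0 0 0 7 0 -9 5;0 0 0 7 0 -9 5;0 0 0 7 0 -9 5"
}}

```text
time: 20.82
eef_pos: [0.4275, 0.0063, 0.3183]
tcp_rot: [0.12, 0.993, -0.0, 0.003]
contact_force: [0.5, -0.5, 0.2]
opening: 0.583
```

Run:
```python
from h import *
st(); snap('wrist','w16.png');snap('scene','s16.png');snap('top','t16.png')
a=cv2.imread('pics/s16.png')[190:350,150:410];b=cv2.imread('pics/t16.png')[130:300,250:450]
cv2.imwrite('pics/f.png',np.hstack([cv2.resize(a,(410,252)),cv2.resize(b,(296,252))]))
cv2.imwrite('pics/s16z.png',cv2.resize(a,None,fx=3,fy=3,interpolation=2))
a=cv2.imread('pics/scene0.png');
def bl(f,box,th=50):
    u0,u1,v0,v1=box; a=cv2.imread(f)[v0:v1,u0:u1].max(2); n,l,s,c=cv2.connectedComponentsWithStats((a<th).astype(np.uint8)); k=1+np.argmax(s[1:,4]); print(s[k]); return c[k]+[u0,v0]
u=bl('pics/s16.png',(235,270,210,240)); print(u)
for t in(0,.05,.1,.15): print(t,proj('scene',c2w(43-172*np.cos(.5-t),.7,205-172*np.sin(.5-t))))
```

```text
t 20.82 c [-204.5    0.6  318.3] lean 0.007 F [ 0.5 -0.5  0.2] op 0.583 q [-0.22 -0.35  2.04 -0.    1.44 -1.55]
[12 16 16  9 70]
[253.98571429 229.67142857]
0 [253.85215553 231.76155476]
0.05 [253.03431781 227.30041602]
0.1 [252.26345655 222.86289902]
0.15 [251.54094425 218.4549497 ]
```

View pics/s16z.png

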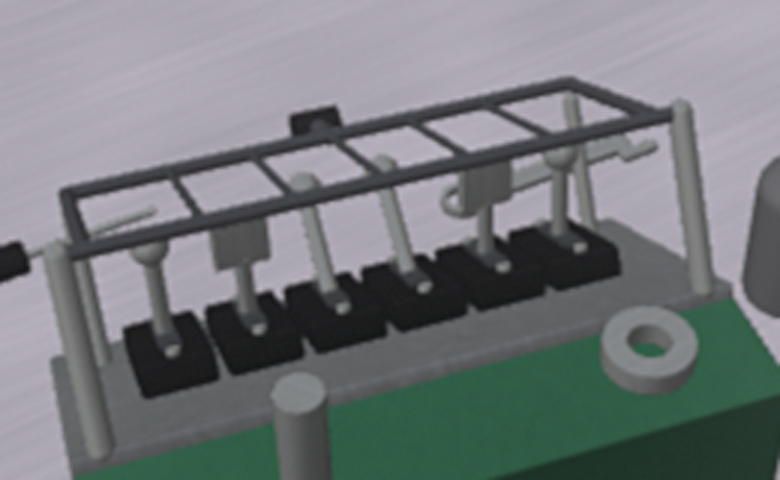

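View pics/w16.png

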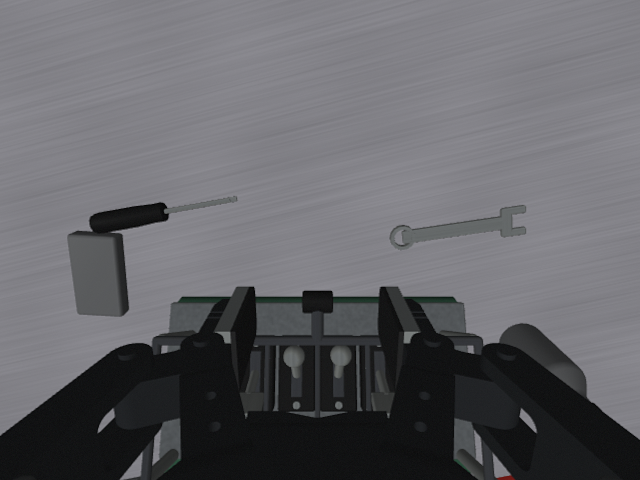

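View pics/t16.png

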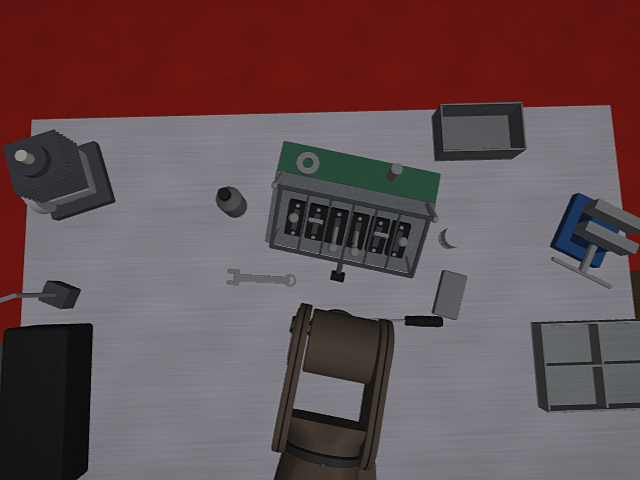

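```bash
python3 -c "
from h import *
st(); print(ctrl.sign_off())"
```

```text
t 20.97 c [-205.3    0.5  313.7] lean -0.003 F [-0.4  0.6  0.1] op 0.582 q [-0.22 -0.34  2.04 -0.    1.44 -1.55]
the job is handed in; nothing more can be done
None
```

I opened the guard by its handle to its stop and pushed both paddles (second from each end of the row) up to their stops. I then swung the guard shut, let go and backed away. The job was handed in at about 21 s of the 72 s allowed.

- **Guard:** in the scene camera the open handle matched 1.50 rad. After release it matched about 0.02 rad, which is within the shut limit of 0.12.
- **Paddles:** each push ended against the stop, with about 11 N on the first and 25 N on the second, at nearly the same tool position. The last pictures show both standing upright. I did not measure their angles separately.
- **Ball-headed toggles and bystanders:** by eye they look unmoved against the first pictures. In the last top view the arm covers the tip of the screwdriver, but the wrist camera shows it lying clear. I measured no displacements.
- **End state:** the gripper was about 20 cm above the closed handle, touching nothing, with wrist force under 1 N.

No check failed. The only small disagreement was at the end of the opening swing, where the tool's travel implied about 1.53 rad while the camera gave 1.50; I took this as the handle slipping slightly in the pads.

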